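Fish the dropped lens ring out from beside the lamp controller

ROBOT

A 7-joint arm with a two-finger parallel gripper is mounted at the origin on the work surface. World frame = base frame: x ahead of the robot, y to its left, z up, the work surface at z = 0. Lengths are in m, angles in rad, forces in N, time in s.
With the tool pointing down it reaches from about 0.425 to 1.025 m from the base axis. Payload 9.4 kg.
Tool frame: the origin (TCP) lies midway between the tips of the shut fingers; the grasp point (between the pads) lies 19 mm behind it (r.grip_point_offset is the distance from the TCP to the grasp point, in m); z points along the fingers, y is the line along which they close (so a half turn about z gives the same grasp; the last joint's range is limited). The gripper opens to 85 mm and grips with 20 to 120 N. Pads are 22 mm wide; open, the fingers measure 114 mm over their backs; the gripper's body (76 mm by 85 mm) begins 54 mm behind the grasp point. The pads swing forward as they close: fully open they stand 13 mm farther back than shut.
Start: joints at [1.056, 0.599, -0.003, 1.599, 0.002, 0.943, -0.08], TCP at [0.307, -0.657, 0.231] pointing down, gripper open.
Joint ranges: [-2.57, 2.57], [-0.35, 1.97], [-1.29, 1.29], [0.11, 2.56], [-1.05, 4.19], [0.11, 1.86], [-2.63, 2.63]. Speed limits (rad/s): [2.22, 2.22, 3.01, 3.01, 3.14, 3.14, 3.14].

INTERFACE

Orientations are given as a 3x3 rotation matrix whose columns are the frame's x, y, z axes.
In Python, from workcell import r gives the robot as it stands.
- The arm moves only by the shell command python3 -m inch 'ROWS' [FORCE]. ROWS is a JSON object of lists of equal length, an entry for each row: "claw": the opening, from 0 (shut) to 1 (fully open); "delta_pos": the shift along the tool's x, y, z in m, a list of three; "yaw": the turn about the tool's z in units of 5 degrees (1.0 is 5 degrees). A call has exactly 5 rows; each row shifts and turns the commanded pose from where the row before left it, along the tool's axes as they then stand; what a row does not reach is not made up. A row lasts 1/12 s, in which the tool goes at most 41.7 mm and 7.16 degrees, less where a joint would pass 70% of its speed; a pose out of reach is approached as far as the arm can. A call with a gripper value outside its range is refused whole. The fingers move at their own pace and stop on an object; FORCE is the grip in N (left out, the last holds). Time passes only in rows, so rows that do not move let the fingers close, or fill a call up. It gives the time, the measured TCP pose, the force, the opening and the grip force at its end, in the units of the state.
- r.state(): the state, without advancing time (a new reading comes with each control period).
- r.read_camera(name): name is "side" or "top" or "wrist"; returns a dict with "pixels" (384x512x3 uint8, blue, green, red), "z_map" (384x512 float32, m along the optical axis (not along the pixel's ray), 0 where there is no reading), "intrinsics" (3x3 intrinsics, pixels), "origin" and "rotation" of the camera in the world; the wrist camera has in their place "hand_eye" (4x4, takes a point from camera to tool coordinates, whose origin is the TCP and whose axes are the flange's). Camera axes: x right, y up, looking along -z (the intrinsics and any distortion apply to the point x, -y, -z); pixel columns grow to the right and rows downward; lengths in m; the calibration is good to about 2 mm. A picture is of the moment at which its call begins: read the wrist's pose just before it.
- r.hand_in(): hands the job in; it is judged then, once.
Trained networks look in a picture, given as the dict that the camera call returned (one of the last four; its "shot" number tells which), for a name from the list of things; names that differ only in an ending like _2 or _b are one class to them, and where a whole thing is asked for, a point or a joint stands for the part that bears it (a point fixed in the world has none). Each returns a list of dicts, best first, with "p" (0 to 1); they miss things now and then, are a little off and sometimes report something else, mostly with a low value. They report only what shows in the picture. A call takes as long as a camera call. They do not tell look-alikes from the thing itself.
- r.spot_in(picture, name): "rect" ([centre column, centre row, width, height] in pixels, round what is visible of it).
- r.outline_of(picture, name): "region" (384x512 bool, what is visible of it) and "rect" ([centre column, centre row, width, height] in pixels, round what is visible of it).
The state is a dict: "time_s": time; "joint_pos": joint angles; "dq": joint speeds; "tau": joint torques, N m; "tcp_pos": TCP position; "tool_rot": TCP orientation; "ft_force": force on the tool from outside, world axes, zero at the start; "moment": the same for the moment, N m; "opening": opening from 0.0 (shut) to 1.0 (fully open); "grasp_force": force on a finger pad.
Only numpy, scipy, OpenCV 4.12 (cv2) and the standard library are available. Lean on these libraries where they do the work, as an engineer would, in place of code of your own. Each camera call takes 0.05 s, during which the arm holds its last target. There are 200 camera calls.

TASK

A brass lens ring has dropped into the narrow gap between the lamp controller and the slide cabinet. Take the hooked rod from its rest, reach in under the clear guard and, with the hook lightly feeling its way along the floor and up the ramp, draw the ring out of the gap until it lies flat on the green pad in front; then hang the rod back upright in its rest. Be gentle, the hook must never press on the equipment or the ring with more than about 10 N; do not touch the ring with the fingers, and leave the other things on the bench alone.

Things in the scene. Friction and masses are not known exactly. Their poses are not given: they have to be found in the camera images.
- bay: White lamp controller (+y) and wooden slide cabinet (-y), fixed, both 72 mm high, with a gap 38 mm wide between them. x runs along the gap, inward from its open mouth; z up. Origin on the bench, on the gap's centre line, under the guard's front edge. Mouth at x = -80 mm, rear plate at x = +95 mm; cases reach to y = +94 and -104 mm.
- guard_edge (a point): Middle of the lower front edge of the clear plate that roofs the gap from here (bay x = 0) back to the rear plate; 60 mm above the bench, plate 4 mm thick. In front of it the gap is open above. Axes as the bay's.
- floor_point (a point): A point on the gap's floor, 35 mm behind the guard's edge. This rear floor is flat, 4 mm above the bench. Somewhere between bay x = -5 and -42 mm (differs each time, not measured) a slippery grey ramp begins; it climbs 14 mm over 33 mm to a level top 18 mm above the bench that runs on to the pad.
- pad (a point): Centre of the upper face of the green pad in front of the mouth (bay x = -112 mm), 17.5 mm above the bench; axes as the bay's. 65 mm along the gap by 75 mm; rim 5 mm high at its front and two sides, none toward the mouth. The ring is out when all of it is in front of the mouth.
- ring_center (a point): Centre of the dropped brass lens ring: outer diameter 32 mm, hole 18 mm, 5 mm thick, 25 to 60 g. Starts flat on the gap's rear floor under the clear guard, its centre 20 to 50 mm behind the guard's edge. z is the ring's axis.
- rod_grip (a point): Centre of the hooked rod's upright orange grip (24 by 24 mm, 50 mm tall; rod 0.11 kg). Black flange under it, 40 by 40 by 5 mm, underside 30 mm below this point. Below, a 7 mm steel shaft straight down, then bent level along the rod's +x for 55 mm (foot 103 to 110 mm below this point), then bent down into the nib.
- rod_tip (a point): Lowest point of the nib, the rod's down-turned end (7 mm diameter, round end, standing 20 mm below the foot's underside): 55 mm along the rod's +x axis and 130 mm below rod_grip. Axes as the rod's, z up when it hangs.
- rest_top (a point): The rod's rest, a fixed aluminium fork: middle of its slot, at its top, 115 mm above the bench; x along the slot. Two upright plates (40 mm along x, 12 mm thick) leave a slot 16 mm wide, open above and at both ends. The flange lies on their tops, shaft in the slot, foot pointing to +x at the start. Lift straight up to free it.
- jar: Amber jar, 56 mm diameter, 75 mm tall; bystander. Origin under its centre.
- vial: Glass vial, 28 mm diameter, 60 mm tall; bystander. Origin under its centre.
- specimen_box: Small red and yellow slip box with specimens, 43 by 60 by 18 mm; bystander. Origin under its centre.
- tweezers: Steel tweezers lying flat, 120 mm long, 15 mm wide; bystander. Origin under the middle.
- dish: Shallow glass dish, 90 mm diameter, 16 mm high; bystander. Origin under its centre.
- beaker: Glass beaker, 68 mm diameter, 85 mm tall; bystander. Origin under its centre.
- slide_tray: Blue tray of glass slides, 100 by 75 mm, about 35 mm high; bystander. Origin under its centre.
Not all that is in view belongs to the job. What is shaped like the part that bears rest_top but pink, red or turquoise is not meant.

How it is judged:
By the outcome, as a careful person would: the job done as asked, in the order asked, and still so for the second after the job is handed in, with the robot touching nothing.
It also fails if it takes over 72 s, if anything falls off the work surface, if the arm or the gripper's body presses on something with over 40 N, if the wrist force passes 120 N, or if a joint passes its speed limit or range.

## Working session

There is one attempt and no reset: what is moved stays moved. The work goes in short steps, Python scripts to look and compute and a shell command to move; the robot and the scene stay as the last step left them, time stands still between calls to the robot, and variables do not carry over. Pictures are saved under pics/ and viewed, at most 10 in all, crops included, and the job is handed in when it is done.

```bash
mkdir -p pics; ls
cat > h.py <<'E'
import numpy as np, cv2
from workcell import r
def pt(p,u,v,z=None):
    """world point of pixel (u,v): from depth map, or on plane z"""
    K=np.array(p["intrinsics"]); R=np.array(p["rotation"]); o=np.array(p["origin"])
    d=np.array([(u-K[0,2])/K[0,0],-(v-K[1,2])/K[1,1],-1.])
    w=R@d
    if z is None: t=p["z_map"][int(round(v)),int(round(u))]
    else: t=(z-o[2])/w[2]
    return o+t*w
def proj(p,X):
    K=np.array(p["intrinsics"]); c=np.array(p["rotation"]).T@(np.array(X)-np.array(p["origin"]))
    return K[0,0]*c[0]/-c[2]+K[0,2], K[1,2]+K[1,1]*c[1]/c[2]
def cam(name):
    s=r.state(); p=r.read_camera(name)
    if "hand_eye" in p:
        H=np.array(p["hand_eye"]); R=np.array(s["tool_rot"]); p=dict(p)
        p["rotation"]=R@H[:3,:3]; p["origin"]=np.array(s["tcp_pos"])+R@H[:3,3]
    return p
E
python3 - <<'E'
from h import *
names="bay guard_edge floor_point pad ring_center rod_grip rod_tip rest_top jar vial specimen_box tweezers dish beaker slide_tray".split()
for c in("top","side"):
    p=r.read_camera(c); cv2.imwrite(f"pics/{c}.png",p["pixels"]); print(c,{k:(np.round(v,3).tolist() if k in("intrinsics","origin","rotation") else 0) for k,v in p.items()})
    for n in names:
        for d in r.spot_in(p,n)[:3]:
            u,v=d["rect"][:2]
            print(n,round(d["p"],2),np.round(d["rect"]),np.round(pt(p,u,v),3))
s=r.state();print(s)
E
```

```text
pics
top {'pixels': 0, 'z_map': 0, 'intrinsics': [[360.78, 0.0, 258.678], [0.0, 360.78, 195.958], [0.0, 0.0, 1.0]], 'origin': [0.217, 0.008, 1.397], 'rotation': [[0.011, 0.978, -0.21], [-1.0, 0.012, -0.0], [0.002, 0.21, 0.978]], 'shot': 0}
bay 0.67 [227. 166.  61.  76.] [0.637 0.138 0.009]
guard_edge 0.92 [225. 167.  64.  75.] [0.634 0.146 0.004]
floor_point 0.72 [318. 207.  22.  21.] [ 0.469 -0.22   0.04 ]
floor_point 0.69 [224. 168.  64.  76.] [0.628 0.147 0.01 ]
floor_point 0.34 [300. 145.  23.  29.] [ 0.717 -0.156  0.04 ]
pad 0.66 [227. 168.  63.  70.] [0.632 0.136 0.005]
ring_center 0.48 [347. 157.  21.  24.] [ 0.682 -0.346  0.008]
rod_grip 0.53 [320. 200.  10.  18.] [ 0.471 -0.206  0.172]
rest_top 0.95 [300. 243.  19.  26.] [ 0.324 -0.142  0.11 ]
rest_top 0.63 [331. 274.  23.  24.] [ 0.22  -0.249  0.107]
rest_top 0.6 [380. 257.  29.  22.] [ 0.279 -0.429  0.09 ]
jar 0.53 [148. 202.  15.  11.] [0.472 0.419 0.078]
vial 0.68 [366. 197.  24.  22.] [ 0.518 -0.414  0.006]
vial 0.37 [158. 164.   6.  14.] [0.634 0.406 0.041]
specimen_box 0.47 [174. 236.  17.   6.] [0.355 0.332 0.009]
tw
[... 2145 characters left out ...]
: array([ 2.18052437e-03, -1.44560634e-04, -8.55210590e-04,  8.21257043e-04,
        1.17172859e-05, -1.19690377e-04, -8.47804349e-04]), 'tau': array([ 3.95540947e-04, -7.76205611e+01,  1.56392075e+00, -2.58382326e+01,
        1.25167170e-02,  2.07707817e-03, -1.80873121e-05]), 'tcp_pos': array([ 0.30738271, -0.65660348,  0.23125176]), 'tool_rot': array([[ 9.05656457e-01,  4.24012241e-01, -3.95006495e-05],
       [ 4.24012242e-01, -9.05656457e-01,  2.37508354e-05],
       [-2.57033733e-05, -3.82588564e-05, -9.99999999e-01]]), 'ft_force': array([-0.54674613,  0.59897515,  0.50066413]), 'moment': array([ 0.0058679 , -0.02374559, -0.02487657]), 'grasp_force': 0.0, 'opening': 0.9988858191763351}
```

Run:
```python
import cv2,numpy as np
a=cv2.imread("pics/top.png")[110:290,130:410]; b=cv2.imread("pics/side.png")[130:350,90:410]
a=cv2.resize(a,(800,514),interpolation=3); b=cv2.resize(b,(800,550),interpolation=3)
cv2.imwrite("pics/a.png",a);cv2.imwrite("pics/b.png",b)
```

```text
(no output)
```

View pics/a.png

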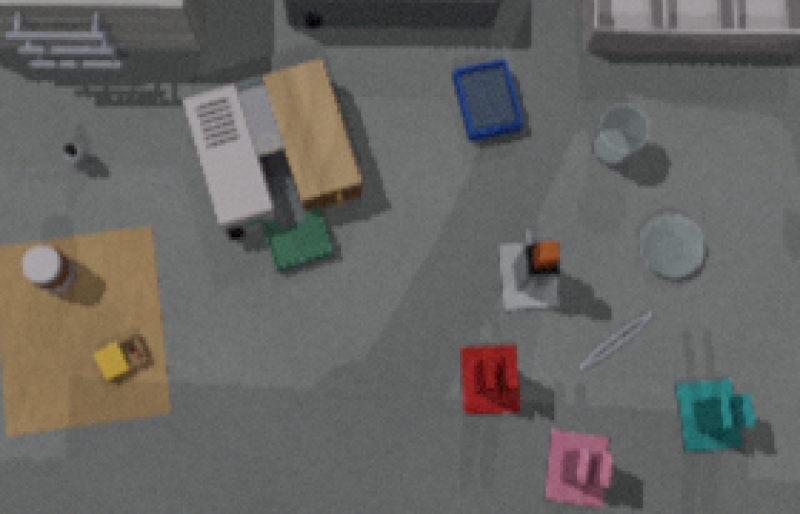

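View pics/b.png

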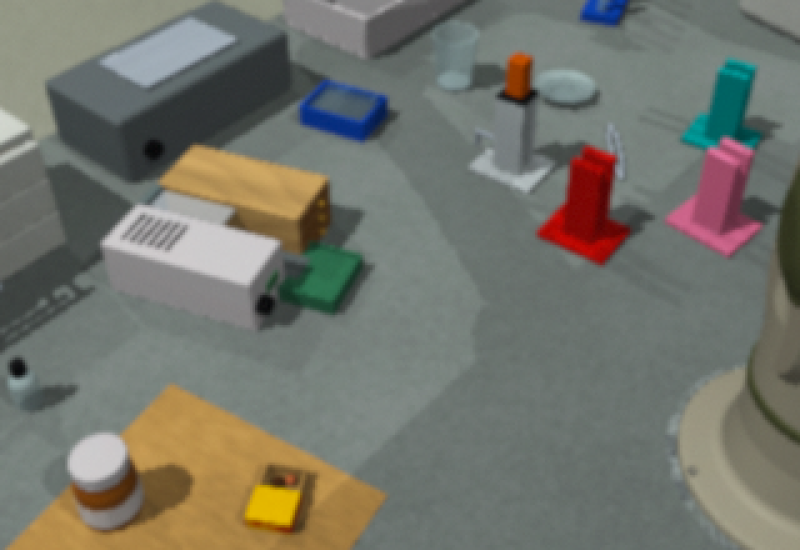

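Look-alikes of the rest in the top picture: red (301,243), pink (333,274), turquoise (380,257), and bare aluminium fork bearing the black flange and orange grip (318,203). I choose the aluminium one. The bay is at about (227,167) with the green pad at (235,194).

Run:
```python
from h import *
p=r.read_camera("top"); q=r.read_camera("side")
def cloud(p,box):
    u0,v0,u1,v1=box; vv,uu=np.mgrid[v0:v1,u0:u1]; z=p["z_map"][v0:v1,u0:u1]
    K=p["intrinsics"];d=np.stack([(uu-K[0,2])/K[0,0],-(vv-K[1,2])/K[1,1],-np.ones_like(uu)],-1)
    return np.array(p["origin"])+ (d*z[...,None])@np.array(p["rotation"]).T, z>0, p["pixels"][v0:v1,u0:u1]
X,ok,c=cloud(p,(180,120,270,200))
for lo,hi in((.062,.082),):
    m=(ok&(X[...,2]>lo)&(X[...,2]<hi)); P=X[m]
    print(len(P),np.median(P,0),cv2.minAreaRect(P[:,:2].astype(np.float32)*1000))
    mm=cv2.morphologyEx(m.astype(np.uint8),cv2.MORPH_OPEN,np.ones((2,2)))>0
    print(cv2.minAreaRect(X[mm][:,:2].astype(np.float32)*1000))
hsv=cv2.cvtColor(c,cv2.COLOR_BGR2HSV); g=(hsv[...,0]>45)&(hsv[...,0]<85)&(hsv[...,1]>90)
print("pad",cv2.minAreaRect(X[g&ok][:,:2].astype(np.float32)*1000),np.median(X[g&ok],0))
for n,pp,b in(("top",p,(290,170,350,230)),("side",q,(260,130,330,200))):
    X,ok,c=cloud(pp,b); hsv=cv2.cvtColor(c,cv2.COLOR_BGR2HSV); o=(hsv[...,0]>4)&(hsv[...,0]<20)&(hsv[...,1]>170)&(hsv[...,2]>80)&ok
    P=X[o]; print(n,len(P),np.median(P,0),P.min(0),P.max(0)); t=P[P[:,2]>np.percentile(P[:,2],90)-.01]; print(np.median(t,0))
    if n=="top":
        f=ok&(X[...,2]>.10)&(X[...,2]<.135)&(c.max(-1)<90); print("flange",f.sum(),np.median(X[f],0))
        w=ok&(X[...,2]<.03)&(c.min(-1)>125); print("base",w.sum(),cv2.minAreaRect(X[w][:,:2].astype(np.float32)*1000))
```

```text
2218 [0.65451226 0.14904799 0.07270172] ((697.6630249023438, 162.09719848632812), (317.7450866699219, 211.38754272460938), 23.16117286682129)
((534.7078857421875, 92.13518524169922), (653.5013427734375, 211.38504028320312), 20.654176712036133)
pad ((525.7650146484375, 107.3509292602539), (62.84269714355469, 85.45758056640625), 12.696653366088867) [0.5242005  0.0971762  0.01925631]
top 55 [ 0.47645821 -0.20800953  0.16894273] [ 0.46778106 -0.22201979  0.13764265] [ 0.48755204 -0.19835276  0.17586628]
[ 0.47949551 -0.20905952  0.17075964]
flange 68 [ 0.4684257  -0.19911886  0.12180302]
base 142 ((437.56683349609375, -231.15191650390625), (193.5762176513672, 74.49320220947266), 46.054595947265625)
side 139 [ 0.47145638 -0.1997186   0.14928154] [ 0.46231311 -0.46908787 -0.0037786 ] [ 0.62489357 -0.194271    0.16966831]
[ 0.47353845 -0.20406262  0.16659882]
```

```bash
python3 -m inch '{"claw":[1,1,1,1,1],"delta_pos":[[0.024,-0.024,-0.014],[0.028,-0.028,-0.014],[0.028,-0.028,-0.012],[0.028,-0.028,0],[0.028,-0.028,0]],"yaw":[0,0,0,0,0]}'
python3 -m inch '{"claw":[1,1,1,1,1],"delta_pos":[[0.028,-0.028,-0.012],[0.028,-0.028,-0.012],[0.028,-0.028,-0.012],[0.028,-0.028,-0.012],[0.028,-0.028,-0.012]],"yaw":[0,0,0,0,0]}'
python3 -m inch '{"claw":[1,1,1,1,1],"delta_pos":[[0.028,-0.028,-0.012],[0.028,-0.028,-0.012],[0,0,0],[0,0,0],[0,0,0]],"yaw":[0,0,0,0,0]}'
python3 - <<'E'
from h import *
p=cam("wrist"); cv2.imwrite("pics/w1.png",p["pixels"]); print(np.round(p["hand_eye"],3),np.round(p["origin"],3),p["intrinsics"])
np.savez("w1.npz",**{k:p[k] for k in("z_map","intrinsics","origin","rotation","pixels")})
for n in("rod_grip","rest_top","rod_tip"):
    for d in r.spot_in(p,n)[:2]: print(n,d,np.round(pt(p,*d["rect"][:2]),3))
E
```

```text
time_s: 2.12
tcp_pos: [0.3733, -0.4747, 0.2722]
tool_rot: [[0.906, 0.424, 0.001], [0.424, -0.906, -0.001], [0.001, 0.002, -1.0]]
ft_force: [0.9, -0.1, -0.2]
opening: 1.001
grasp_force: 0.0
time_s: 2.53
tcp_pos: [0.4405, -0.2881, 0.332]
tool_rot: [[0.906, 0.424, 0.0], [0.424, -0.906, -0.0], [0.0, 0.001, -1.0]]
ft_force: [0.1, -0.1, 0.5]
opening: 0.997
grasp_force: 0.0
time_s: 2.95
tcp_pos: [0.4669, -0.2159, 0.3552]
tool_rot: [[0.906, 0.424, -0.0], [0.424, -0.906, -0.001], [-0.0, 0.001, -1.0]]
ft_force: [-0.6, -1.2, -0.5]
opening: 1.001
grasp_force: 0.0
[[ 0.001  0.955  0.296  0.074]
 [ 1.    -0.001  0.    -0.001]
 [ 0.     0.296 -0.955 -0.143]
 [ 0.     0.     0.     1.   ]] [ 0.533 -0.184  0.498] [[299.96181015   0.         259.36084768]
 [  0.         299.96181015 194.4562711 ]
 [  0.           0.           1.        ]]
rod_grip {'rect': [259.4, 140.8, 37.0, 65.1], 'p': 0.97} [ 0.491 -0.204  0.121]
rod_grip {'rect': [302.9, 7.1, 38.5, 8.2], 'p': 0.44} [ 0.679 -0.185 -0.002]
rest_top {'rect': [335.1, 300.0, 55.9, 78.7], 'p': 0.97} [ 0.306 -0.426  0.083]
rest_top {'rect': [194.3, 207.8, 57.5, 70.7], 'p': 0.92} [ 0.326 -0.156  0.008]
rod_tip {'rect': [260.9, 142.3, 37.0, 66.7], 'p': 0.55} [ 0.49  -0.206  0.121]
```

View pics/w1.png

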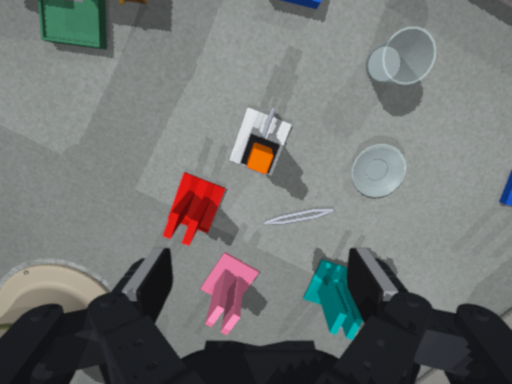

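The view shows the aluminium fork with black flange and orange grip at (261,157), foot end at (270,115), and base plate (260,140). Red, pink and turquoise forks are at (195,205), (230,280), (335,300).

Run:
```python
from h import *
p=dict(np.load("w1.npz")); c=p["pixels"]; hsv=cv2.cvtColor(c,cv2.COLOR_BGR2HSV)
o=((hsv[...,0]>4)&(hsv[...,0]<20)&(hsv[...,1]>170)&(hsv[...,2]>190)).astype(np.uint8); o[:100]=0;o[200:]=0
ys,xs=np.nonzero(o); print(len(xs),xs.min(),xs.max(),ys.min(),ys.max())
W=np.array([pt(p,u,v,.17) for u,v in zip(xs,ys)]);D=np.array([pt(p,u,v) for u,v in zip(xs,ys)]); print(np.median(D,0))
print(cv2.minAreaRect(W[:,:2].astype(np.float32)*1000))
d=(c.max(-1)<60).astype(np.uint8); d[:125]=0;d[180:]=0;d[:,:240]=0;d[:,285:]=0
n,l,s,ct=cv2.connectedComponentsWithStats(d); i=1+np.argmax(s[1:,4]); print(s[i])
w=(c.min(-1)>170).astype(np.uint8); w[:100]=0; w[180:]=0; w[:,:225]=0; w[:,300:]=0
ys,xs=np.nonzero(w); Wb=np.array([pt(p,u,v,.006) for u,v in zip(xs,ys)]); print("base",cv2.minAreaRect(Wb[:,:2].astype(np.float32)*1000))
cr=cv2.resize(c[95:190,215:310],(760,760*95//95),interpolation=3)[:600]; cv2.imwrite("pics/w1c.png",cr)
```

```text
421 247 272 148 173
[ 0.47660378 -0.20998885  0.16990196]
((476.5029296875, -210.19229125976562), (22.893068313598633, 22.63534927368164), 4.563852787017822)
[242 135  37  29 298]
base ((475.8137512207031, -210.15586853027344), (89.97038269042969, 75.21882629394531), 4.474451065063477)
```

View pics/w1c.png

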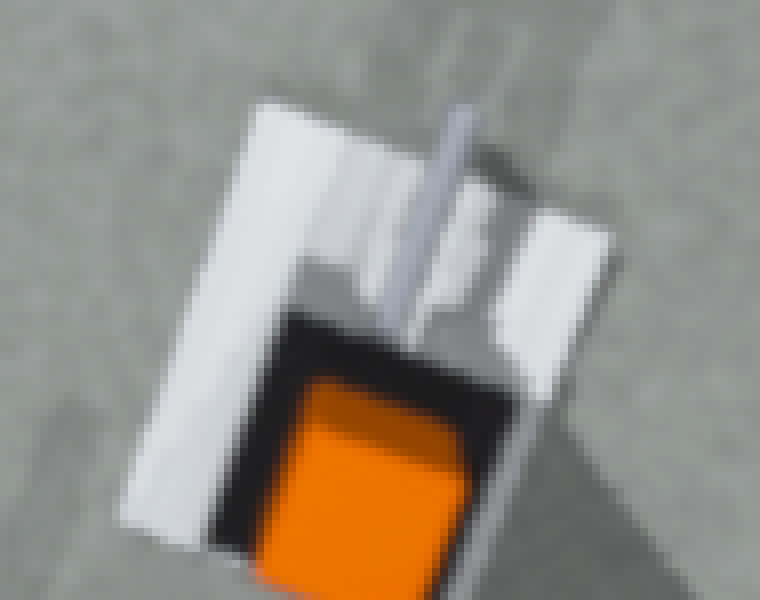

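```bash
python3 -m inch '{"claw":[1,1,1,1,1],"delta_pos":[[0,0,0],[0,0,0],[0,0,0],[0.010,-0.005,0.03],[0,0,0.03]],"yaw":[1.38,1.38,1.37,0,0]}'
python3 -m inch '{"claw":[1,1,1,1,1],"delta_pos":[[0,0,0.03],[0,0,0.03],[0,0,0.02],[0,0,0],[0,0,0]],"yaw":[0,0,0,0,0]}'
```

```text
time_s: 3.57
tcp_pos: [0.4787, -0.2101, 0.2956]
tool_rot: [[0.997, 0.076, 0.004], [0.076, -0.997, -0.001], [0.004, 0.001, -1.0]]
ft_force: [0.5, -0.1, -1.0]
opening: 0.998
grasp_force: 0.0
time_s: 3.98
tcp_pos: [0.4761, -0.2103, 0.2145]
tool_rot: [[0.997, 0.076, -0.003], [0.076, -0.997, 0.001], [-0.003, -0.001, -1.0]]
ft_force: [-0.5, -0.8, 0.9]
opening: 0.996
grasp_force: 0.0
```

Yaw and xy fit; descend the remaining 86 mm and close.

```bash
python3 -m inch '{"claw":[1,1,1,1,1],"delta_pos":[[0,0,0.025],[0,0,0.025],[0,0,0.025],[0,0,0.011],[0,0,0]],"yaw":[0,0,0,0,0]}'
python3 -m inch '{"claw":[1,0.5,0.2,0.2,0.2],"delta_pos":[[0,0,0],[0,0,0],[0,0,0],[0,0,0],[0,0,0]],"yaw":[0,0,0,0,0]}' 60
python3 -m inch '{"claw":[0,0,0,0,0],"delta_pos":[[0,0,0],[0,0,0],[0,0,0],[0,0,0],[0,0,0]],"yaw":[0,0,0,0,0]}' 60
```

```text
time_s: 4.4
tcp_pos: [0.4766, -0.2101, 0.1285]
tool_rot: [[0.997, 0.077, -0.001], [0.077, -0.997, 0.0], [-0.001, -0.0, -1.0]]
ft_force: [0.2, 0.1, 0.7]
opening: 0.997
grasp_force: 0.0
time_s: 4.82
tcp_pos: [0.4772, -0.2099, 0.13]
tool_rot: [[0.997, 0.077, 0.001], [0.077, -0.997, -0.001], [0.001, 0.001, -1.0]]
ft_force: [0.0, 0.6, 0.1]
opening: 0.454
grasp_force: 0.0
time_s: 5.23
tcp_pos: [0.477, -0.2098, 0.1298]
tool_rot: [[0.997, 0.077, 0.001], [0.077, -0.997, -0.0], [0.001, 0.0, -1.0]]
ft_force: [-1.8, 0.3, 5.9]
opening: 0.272
grasp_force: 58.4
```

```bash
python3 -m inch '{"claw":[0,0,0,0,0],"delta_pos":[[0,0,-0.005],[0,0,-0.015],[0,0,-0.03],[0,0,-0.03],[0,0,-0.03]],"yaw":[0,0,0,0,0]}'
python3 -m inch '{"claw":[0,0,0,0,0],"delta_pos":[[0,0,-0.03],[0,0,-0.03],[0.018,-0.032,-0.03],[0.018,-0.032,0],[0.018,-0.032,0]],"yaw":[0,0,0,0,0]}'
python3 -m inch '{"claw":[0,0,0,0,0],"delta_pos":[[0.02,-0.035,0],[0.02,-0.035,0],[0.02,-0.035,0],[0.02,-0.035,0],[0.01,-0.02,0]],"yaw":[0,0,0,0,0]}'
python3 -m inch '{"claw":[0,0,0,0,0],"delta_pos":[[0,0,0],[0,0,0],[0,0,0],[0,0,0],[0,0,0]],"yaw":[0,0,0,0,0]}'
python3 - <<'E'
from h import *
p=cam("wrist"); cv2.imwrite("pics/w2.png",p["pixels"])
np.savez("w2.npz",**{k:p[k] for k in("z_map","intrinsics","origin","rotation","pixels")})
for n in("ring_center","guard_edge","pad","rod_tip"):
    for d in r.spot_in(p,n)[:2]: print(n,d,np.round(pt(p,*d["rect"][:2]),3))
E
```

```text
time_s: 5.65
tcp_pos: [0.4762, -0.2095, 0.2404]
tool_rot: [[0.997, 0.077, -0.001], [0.077, -0.997, 0.0], [-0.001, -0.001, -1.0]]
ft_force: [1.1, 0.4, -0.9]
opening: 0.274
grasp_force: 58.8
time_s: 6.07
tcp_pos: [0.522, -0.1135, 0.3279]
tool_rot: [[0.997, 0.075, 0.004], [0.075, -0.997, -0.001], [0.004, 0.001, -1.0]]
ft_force: [1.2, -0.8, -1.5]
opening: 0.276
grasp_force: 59.1
time_s: 6.48
tcp_pos: [0.5996, 0.0578, 0.3256]
tool_rot: [[0.997, 0.081, 0.0], [0.081, -0.997, 0.002], [0.0, -0.002, -1.0]]
ft_force: [0.2, -0.2, -0.0]
opening: 0.276
grasp_force: 59.1
time_s: 6.9
tcp_pos: [0.5983, 0.051, 0.3257]
tool_rot: [[0.997, 0.075, -0.0], [0.075, -0.997, -0.001], [-0.0, 0.001, -1.0]]
ft_force: [0.3, 0.9, -0.5]
opening: 0.277
grasp_force: 59.1
guard_edge {'rect': [188.8, 120.7, 182.8, 201.0], 'p': 0.84} [0.64  0.147 0.063]
guard_edge {'rect': [463.6, 281.1, 64.6, 32.1], 'p': 0.45} [ 0.395 -0.328  0.005]
pad {'rect': [189.6, 122.6, 193.3, 206.5], 'p': 0.83} [0.638 0.146 0.063]
rod_tip {'rect': [261.8, 221.1, 73.8, 198.1], 'p': 0.88} [0.61  0.051 0.317]
```

View pics/w2.png

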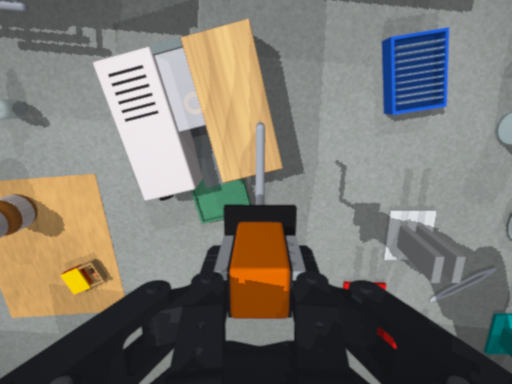

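The picture shows the white case (145,120), wooden cabinet (232,100), clear guard between with the ring faint at about (191,103), the ramp floor (205,165), pad (220,200), and my rod at (262,170).

Run:
```python
from h import *
p=dict(np.load("w2.npz")); c=p["pixels"]; hsv=cv2.cvtColor(c,cv2.COLOR_BGR2HSV).astype(int)
vv,uu=np.mgrid[0:384,0:512]
def rect(m,z,name,op=3):
    m=cv2.morphologyEx(m.astype(np.uint8),cv2.MORPH_OPEN,np.ones((op,op)))
    n,l,s,_=cv2.connectedComponentsWithStats(m); i=1+np.argmax(s[1:,4]); ys,xs=np.nonzero(l==i)
    W=np.array([pt(p,u,v,z)[:2] for u,v in zip(xs,ys)],np.float32)*1000
    b=cv2.minAreaRect(W); print(name,s[i],b,np.round(cv2.boxPoints(b)).tolist()); return l==i
Z=np.array([[ (np.array(p["origin"])+p["z_map"][v,u]*(p["rotation"]@np.array([(u-p["intrinsics"][0,2])/p["intrinsics"][0,0],-(v-p["intrinsics"][1,2])/p["intrinsics"][1,1],-1])))[2] for u in range(300)] for v in range(230)])
Zf=np.zeros((384,512)); Zf[:230,:300]=Z; z=(Zf>.064)&(Zf<.080)
box=(uu>85)&(uu<290)&(vv<215)
w=box&z&(hsv[...,1]<35); rect(w,.072,"white",3)
o=box&z&(hsv[...,1]>55)&(hsv[...,0]<30); rect(o,.072,"wood")
g=box&(hsv[...,0]>45)&(hsv[...,0]<85)&(hsv[...,1]>110); rect(g,.02,"pad")
x0,y0,x1,y1=140,30,260,230
cr=cv2.resize(c[y0:y1,x0:x1],None,fx=3,fy=3,interpolation=3); 
cv2.imwrite("pics/w2c.png",cv2.convertScaleAbs(cr,alpha=1.3))
```

```text
white [  94   38  102  163 8841] ((632.4556274414062, 181.78936767578125), (184.39108276367188, 111.18978881835938), 18.053611755371094) [[528.0, 206.0], [562.0, 100.0], [737.0, 158.0], [703.0, 263.0]]
wood [ 181   19  102  163 9718] ((662.4973754882812, 87.88870239257812), (184.73558044433594, 85.04425048828125), 18.174989700317383) [[561.0, 99.0], [588.0, 19.0], [764.0, 76.0], [737.0, 157.0]]
pad [ 193  180   56   35 1318] ((521.8231811523438, 106.31813049316406), (52.83231735229492, 85.17794036865234), 10.218793869018555) [[488.0, 144.0], [503.0, 60.0], [555.0, 69.0], [540.0, 153.0]]
```

View pics/w2c.png

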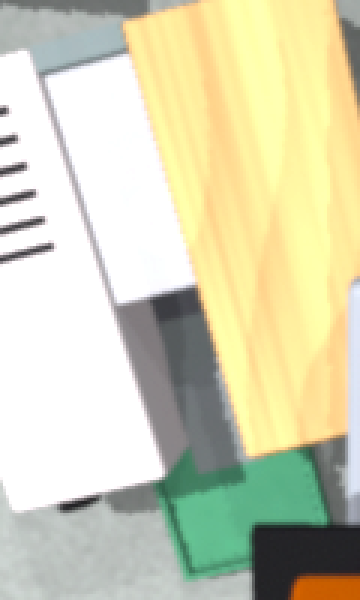

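Run:
```python
from h import *
p=dict(np.load("w2.npz")); c=p["pixels"]
a=np.deg2rad(18.1); ex=np.array([np.cos(a),np.sin(a)]); ey=np.array([-ex[1],ex[0]])
g=pt(p,192,127.7,.062)[:2]; c0=np.array([.556,.1174])
o=c0+ex*((g-c0)@ex); print("guard",g,"origin",o,"lat err",(g-c0)@ey)
for u,v in((222.5,182),(282,165.5),(146,199.5)):
    q=pt(p,u,v,.072)[:2]-o; print("front corner bay",q@ex,q@ey)
x0,y0,x1,y1=150,40,215,135
e=cv2.createCLAHE(6,(2,2)).apply(cv2.cvtColor(c,cv2.COLOR_BGR2GRAY)[y0:y1,x0:x1])
cv2.imwrite("pics/w2d.png",cv2.resize(e,None,fx=6,fy=6,interpolation=3))
```

```text
guard [0.63149517 0.14332317] origin [0.63186358 0.14219604] lat err 0.0011858130001232844
front corner bay -0.07902229265757153 -0.019632957522628215
front corner bay -0.07597579360084776 -0.10350811333958303
front corner bay -0.07793786379811535 0.0905369000537352
```

View pics/w2d.png

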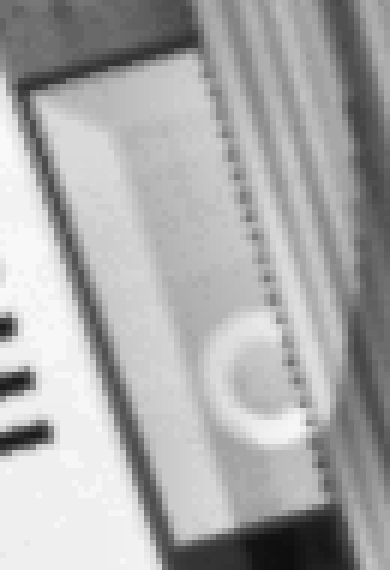

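Run:
```python
from h import *
p=dict(np.load("w2.npz")); c=p["pixels"]
# long edges: fit by gradient along rows
hsv=cv2.cvtColor(c,cv2.COLOR_BGR2HSV).astype(int); wood=(hsv[...,1]>70)&(hsv[...,0]<30)
L=[];R_=[]
for v in range(50,160,2):
    xs=np.nonzero(wood[v,170:290])[0]+170
    L.append(pt(p,xs.min()-.5,v,.072)[:2]); 
    if v<120: R_.append(pt(p,xs.max()+.5,v,.072)[:2])
for n,P in(("inner",L),("outer",R_)):
    f=cv2.fitLine(np.array(P,np.float32),cv2.DIST_HUBER,0,1e-4,1e-4).ravel(); print(n,f,np.rad2deg(np.arctan2(f[1],f[0])))
W=[]
for v in range(75,185,2):
    b=np.nonzero((c[v,90:185].min(-1)>150))[0]+90; W.append(pt(p,b.min()-.5,v,.072)[:2])
f=cv2.fitLine(np.array(W,np.float32),cv2.DIST_HUBER,0,1e-4,1e-4).ravel(); print("white outer",f,np.rad2deg(np.arctan2(f[1],f[0])))
a=np.deg2rad(18.1); ex=np.array([np.cos(a),np.sin(a)]); ey=np.array([-ex[1],ex[0]]); o=np.array([.632,.1422])
for uv in((195.3,103.3),):
    q=pt(p,*uv,.009)[:2]; print("ring",q,(q-o)@ex,(q-o)@ey)
```

```text
inner [0.95319444 0.3023579  0.66147095 0.13188618] 17.59928
outer [0.9512999  0.30826694 0.69204515 0.0527405 ] 17.954819
white outer [ 0.9801436  -0.19828902  0.60504854  0.26961225] -11.436923
ring [0.66172274 0.15010043] 0.030706411449631585 -0.0017246763065002235
```

```bash
python3 -m inch '{"claw":[0,0,0,0,0],"delta_pos":[[0,0,0],[0,0,0],[-0.005,-0.038,0.02],[-0.005,-0.038,0.03],[0,0,0.03]],"yaw":[-1.34,-1.34,0,0,0]}'
python3 -m inch '{"claw":[0,0,0,0,0],"delta_pos":[[0,0,0.006],[0,0,0],[0,0,0],[0,0,0],[0,0,0]],"yaw":[0,0,0,0,0]}'
python3 - <<'E'
from h import *
s=r.state(); print(np.round(s["tcp_pos"],4),np.round(s["ft_force"],2))
p=cam("wrist"); np.savez("w3.npz",**{k:p[k] for k in("z_map","intrinsics","origin","rotation","pixels")})
c=p["pixels"]
T=np.array(s["tcp_pos"]);R=np.array(s["tool_rot"]); ex=R[:,0]
for l,z in((.0585,.015-.103),(.055,.015-.103),(.02,.015-.103)): print("foot pred px",proj(p,T+ex*l+[0,0,z]))
o=np.array([.632,.1424]);a=np.deg2rad(17.8);EX=np.array([np.cos(a),np.sin(a)]);EY=np.array([-EX[1],EX[0]])
img=c.copy()
def dr(x,y,z,col):
    u,v=proj(p,np.r_[o+x*EX+y*EY,z]); cv2.circle(img,(int(round(u)),int(round(v))),1,col,-1)
for y in(-19,19):
    for x in range(-80,96,10): dr(x/1e3,y/1e3,.072,(0,0,255))
for y in(-19,0,19): dr(0,y/1e3,.06,(255,0,0))
for t in range(0,360,20): dr(.0306+.016*np.cos(np.deg2rad(t)),-.0018+.016*np.sin(np.deg2rad(t)),.009,(0,255,0))
for l in(.0585,.02): 
    u,v=proj(p,T+ex*l+[0,0,-.088]); cv2.circle(img,(int(u),int(v)),2,(255,0,255),1)
cv2.imwrite("pics/w3.png",cv2.resize(img[0:230,130:390],None,fx=3,fy=2.6,interpolation=3))
E
```

```text
time_s: 7.57
tcp_pos: [0.5669, 0.1222, 0.2514]
tool_rot: [[0.95, 0.312, 0.002], [0.312, -0.95, 0.004], [0.003, -0.004, -1.0]]
ft_force: [0.5, 0.8, -1.7]
opening: 0.268
grasp_force: 59.3
time_s: 7.98
tcp_pos: [0.57, 0.115, 0.2461]
tool_rot: [[0.952, 0.305, 0.002], [0.305, -0.952, 0.0], [0.002, 0.0, -1.0]]
ft_force: [0.2, 1.4, -2.2]
opening: 0.274
grasp_force: 59.2
[0.57   0.115  0.2461] [ 0.17  1.37 -2.18]
foot pred px (np.float64(260.41947486568404), np.float64(122.78309205371285))
foot pred px (np.float64(260.4117832137325), np.float64(127.55274399679581))
foot pred px (np.float64(260.3385812765112), np.float64(172.94582266256083))
```

View pics/w3.png

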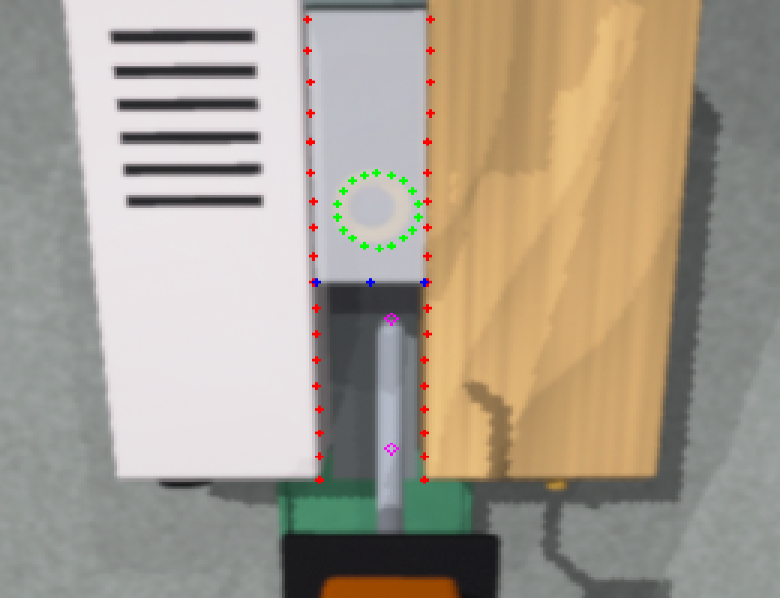

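The overlay fits: gap edges, guard edge, and rod foot end at (391,320) agree with prediction; the ring is at about (373,208), i.e. bay x ≈ 32 mm, y ≈ -0.5 mm. The rod needs to shift 6.5 mm toward the white case.

```bash
cat > w.py <<'E'
from h import *
s=r.state(); o=np.array([.632,.1424]);a=np.deg2rad(17.8);EX=np.array([np.cos(a),np.sin(a)]);EY=np.array([-EX[1],EX[0]])
T=np.array(s["tcp_pos"]);R=np.array(s["tool_rot"]); tip=T+R@[.055,0,.115]; d=tip[:2]-o; f=np.array(s["ft_force"])
print("tip bay mm",np.round([d@EX*1e3,d@EY*1e3,tip[2]*1e3],1),"F bay",np.round([f[:2]@EX,f[:2]@EY,f[2]],1),"yaw",round(np.rad2deg(np.arctan2(R[1,0],R[0,0])),2),"t",s["time_s"],"tilt",np.round(R[2,:2],4),"M",np.round(s["moment"],2))
E
python3 -m inch '{"claw":[0,0,0,0,0],"delta_pos":[[0,-0.0035,0],[0,-0.003,0],[0,0,0],[0,0,0.005],[0,0,0.005]],"yaw":[0,0,0,0,0]}' >/dev/null; python3 w.py
python3 -m inch '{"claw":[0,0,0,0,0],"delta_pos":[[0,0,0.012],[0,0,0.012],[0,0,0.012],[0,0,0.005],[0,0,0]],"yaw":[0,0,0,0,0]}' >/dev/null; python3 w.py
```

```text
tip bay mm [-13.1   0.4 119.4] F bay [ 0.  -0.3 -1.6] yaw 17.85 t 8.45 tilt [0.0006 0.0001] M [ 0.    0.02 -0.04]
tip bay mm [-14.5   0.4  76.8] F bay [-0.5 -0.3 -0.9] yaw 17.84 t 8.8667 tilt [-0.0028 -0.0001] M [ 0.   -0.05  0.  ]
```

```bash
python3 -m inch '{"claw":[0,0,0,0,0],"delta_pos":[[0,0,0.012],[0,0,0.012],[0,0,0.012],[0,0,0.009],[0,0,0.003]],"yaw":[0,0,0,0,0]}' >/dev/null; python3 w.py
python3 -m inch '{"claw":[0,0,0,0,0],"delta_pos":[[0.005,0,0],[0.006,0,0],[0.006,0,0],[0.003,0,0],[0,0,0]],"yaw":[0,0,0,0,0]}' >/dev/null; python3 w.py
```

```text
tip bay mm [-13.8   0.3  29.5] F bay [-0.5  0.5 -1.7] yaw 17.83 t 9.2833 tilt [-0.0013 -0.    ] M [-0.03  0.07 -0.02]
tip bay mm [ 8.2  0.5 31.1] F bay [-0.1  0.  -1.8] yaw 17.83 t 9.7 tilt [ 0.0016 -0.0001] M [-0.   -0.01  0.03]
```

```bash
python3 -m inch '{"claw":[0,0,0,0,0],"delta_pos":[[0,0,0.004],[0,0,0.005],[0,0,0.004],[0,0,0.002],[0,0,0]],"yaw":[0,0,0,0,0]}' >/dev/null; python3 w.py
python3 -m inch '{"claw":[0,0,0,0,0],"delta_pos":[[0.005,0,0],[0.006,0,0],[0.006,0,0],[0.004,0,0],[0.002,0,0]],"yaw":[0,0,0,0,0]}' >/dev/null; python3 w.py
```

```text
tip bay mm [ 5.9  0.5 14.7] F bay [ 0.5 -1.2 -1.5] yaw 17.84 t 10.1167 tilt [-0.0015 -0.    ] M [-0.01 -0.01 -0.02]
tip bay mm [30.9  0.5 15.7] F bay [-0.1 -0.1 -0.9] yaw 17.83 t 10.5333 tilt [ 0.0008 -0.0001] M [ 0.07 -0.01  0.02]
```

```bash
python3 -m inch '{"claw":[0,0,0,0,0],"delta_pos":[[0,0,0.001],[0,0,0.001],[0,0,0.001],[0,0,0],[0,0,0]],"yaw":[0,0,0,0,0]}' >/dev/null; python3 w.py
python3 -m inch '{"claw":[0,0,0,0,0],"delta_pos":[[0,0,0.001],[0,0,0.001],[0,0,0],[0,0,0],[0,0,0]],"yaw":[0,0,0,0,0]}' >/dev/null; python3 w.py
```

```text
tip bay mm [29.3  0.4 12.4] F bay [ 0.5 -0.9 -1.8] yaw 17.83 t 10.95 tilt [-0.0004  0.    ] M [-0.03  0.06  0.01]
tip bay mm [29.6  0.4 10.5] F bay [-0.1 -0.6 -0.7] yaw 17.83 t 11.3667 tilt [-0.0001  0.    ] M [-0.   -0.05  0.01]
```

```bash
python3 -m inch '{"claw":[0,0,0,0,0],"delta_pos":[[0,0,0.0005],[0,0,0.0005],[0,0,0.0005],[0,0,0],[0,0,0]],"yaw":[0,0,0,0,0]}' >/dev/null; python3 w.py
```

```text
tip bay mm [29.6  0.4  9. ] F bay [-0.4 -0.4 -1.5] yaw 17.83 t 11.7833 tilt [-0.0001 -0.    ] M [ 0.04  0.07 -0.03]
```

```bash
python3 -m inch '{"claw":[0,0,0,0,0],"delta_pos":[[0,0,0.0005],[0,0,0.0005],[0,0,0],[0,0,0],[0,0,0]],"yaw":[0,0,0,0,0]}' >/dev/null; python3 w.py
```

```text
tip bay mm [29.7  0.4  8. ] F bay [ 0.  -0.2 -1.8] yaw 17.83 t 12.2 tilt [-0.0001 -0.    ] M [ 0.03 -0.03 -0.02]
```

```bash
python3 -m inch '{"claw":[0,0,0,0,0],"delta_pos":[[0,0,0.0005],[0,0,0.0005],[0,0,0],[0,0,0],[0,0,0]],"yaw":[0,0,0,0,0]}' >/dev/null; python3 w.py
```

```text
tip bay mm [29.6  0.4  7. ] F bay [ 0.9  0.5 -1.2] yaw 17.83 t 12.6167 tilt [-0.0001  0.    ] M [ 0.03 -0.02 -0.01]
```

```bash
python3 -m inch '{"claw":[0,0,0,0,0],"delta_pos":[[0,0,0.0005],[0,0,0.0005],[0,0,0],[0,0,0],[0,0,0]],"yaw":[0,0,0,0,0]}' >/dev/null; python3 w.py
```

```text
tip bay mm [29.7  0.4  6. ] F bay [-0.4 -0.  -0.9] yaw 17.83 t 13.0333 tilt [-0.  0.] M [ 0.01 -0.02 -0.02]
```

```bash
python3 -m inch '{"claw":[0,0,0,0,0],"delta_pos":[[0,0,0.0004],[0,0,0.0003],[0,0,0],[0,0,0],[0,0,0]],"yaw":[0,0,0,0,0]}' >/dev/null; python3 w.py
```

```text
tip bay mm [29.6  0.4  5.3] F bay [ 0.2 -0.1 -0.6] yaw 17.83 t 13.45 tilt [-0.0001  0.    ] M [-0.02 -0.03 -0.03]
```

```bash
python3 -m inch '{"claw":[0,0,0,0,0],"delta_pos":[[0,0,0.0003],[0,0,0.0003],[0,0,0],[0,0,0],[0,0,0]],"yaw":[0,0,0,0,0]}' >/dev/null; python3 w.py
```

```text
tip bay mm [29.6  0.4  4.7] F bay [ 0.5  0.6 -1.1] yaw 17.83 t 13.8667 tilt [-0.0001 -0.    ] M [-0.02 -0.04 -0.02]
```

```bash
python3 -m inch '{"claw":[0,0,0,0,0],"delta_pos":[[0,0,0.0004],[0,0,0],[0,0,0],[0,0,0],[0,0,0]],"yaw":[0,0,0,0,0]}' >/dev/null; python3 w.py
```

```text
tip bay mm [29.7  0.4  4.3] F bay [-0.9  0.5 -0.5] yaw 17.83 t 14.2833 tilt [-0.  0.] M [-0.   -0.07  0.01]
```

```bash
python3 -m inch '{"claw":[0,0,0,0,0],"delta_pos":[[0,0,0.0004],[0,0,0],[0,0,0],[0,0,0],[0,0,0]],"yaw":[0,0,0,0,0]}' >/dev/null; python3 w.py
```

```text
tip bay mm [29.6  0.4  3.9] F bay [-0.3 -0.2 -1.7] yaw 17.84 t 14.7 tilt [-0.  0.] M [ 0.05 -0.03 -0.02]
```

```bash
python3 -m inch '{"claw":[0,0,0,0,0],"delta_pos":[[0,0,0.0003],[0,0,0],[0,0,0],[0,0,0],[0,0,0]],"yaw":[0,0,0,0,0]}' >/dev/null; python3 w.py
```

```text
tip bay mm [29.7  0.4  3.7] F bay [-0.4 -0.   0.2] yaw 17.84 t 15.1167 tilt [0.0001 0.    ] M [-0.02 -0.    0.03]
```

```bash
python3 -m inch '{"claw":[0,0,0,0,0],"delta_pos":[[0,0,-0.0005],[-0.001,0,0],[-0.002,0,0],[-0.002,0,0],[-0.002,0,0]],"yaw":[0,0,0,0,0]}' >/dev/null; python3 w.py
```

```text
tip bay mm [22.4  0.4  4.1] F bay [ 1.1  0.1 -1. ] yaw 17.84 t 15.5333 tilt [-0.0001  0.    ] M [-0.   -0.08  0.02]
```

```bash
python3 -m inch '{"claw":[0,0,0,0,0],"delta_pos":[[-0.002,0,0],[-0.002,0,0],[-0.002,0,0],[-0.002,0,0],[-0.002,0,0]],"yaw":[0,0,0,0,0]}' >/dev/null; python3 w.py
```

```text
tip bay mm [12.4  0.4  4.1] F bay [ 0.3  0.6 -0.3] yaw 17.84 t 15.95 tilt [-0.0001 -0.    ] M [ 0.02 -0.03 -0.03]
```

```bash
python3 -m inch '{"claw":[0,0,0,0,0],"delta_pos":[[-0.002,0,0],[-0.002,0,0],[-0.002,0,0],[-0.0015,0,0],[0,0,0]],"yaw":[0,0,0,0,0]}' >/dev/null; python3 w.py
python3 - <<'E'
from h import *
p=cam("wrist"); np.savez("w4.npz",**{k:p[k] for k in("z_map","intrinsics","origin","rotation","pixels")})
c=p["pixels"]; o=np.array([.632,.1424])
a=np.deg2rad(17.8);EX=np.array([np.cos(a),np.sin(a)]);EY=np.array([-EX[1],EX[0]])
for d in r.spot_in(p,"ring_center")[:2]:
    q=pt(p,*d["rect"][:2],.009)[:2]-o; print(d,q@EX,q@EY)
u,v=map(int,proj(p,np.r_[o+.01*EX,.009]));print(u,v)
e=c[max(0,v-60):v+60,u-60:u+60]; cv2.imwrite("pics/w4.png",cv2.resize(e,None,fx=5,fy=5,interpolation=3)[:600])
E
```

```text
tip bay mm [4.7 0.4 4.1] F bay [ 0.2 -0.  -1.6] yaw 17.83 t 16.3667 tilt [-0.0003  0.0001] M [-0.01 -0.01  0.04]
260 118
```

View pics/w4.png

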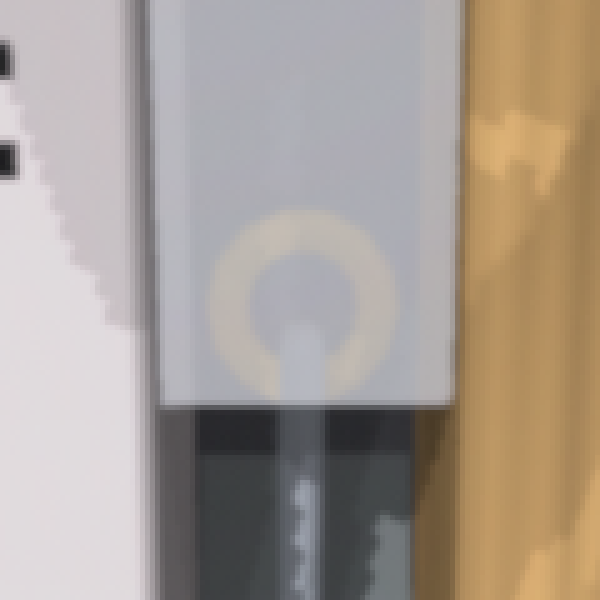

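The picture shows the ring centred at crop (302,305), with the hook's foot end in the front of its hole (302,330): the ring is following. A tone change on the floor at crop row 455 may be the ramp's start.

```bash
python3 - <<'E'
from h import *
p=dict(np.load("w4.npz")); o=np.array([.632,.1424])
a=np.deg2rad(17.8);EX=np.array([np.cos(a),np.sin(a)])
for u,v in((250,58+91),(270,58+91)): print((pt(p,u,v,.004)[:2]-o)@EX)
E
python3 -m inch '{"claw":[0,0,0,0,0],"delta_pos":[[-0.002,0,0],[-0.002,0,0],[-0.002,0,0],[-0.001,0,0],[0,0,0]],"yaw":[0,0,0,0,0]}' >/dev/null; python3 w.py
```

```text
-0.015748709575904657
-0.0157271205408346
tip bay mm [-2.2  0.4  4.1] F bay [-0.3 -0.1 -1. ] yaw 17.83 t 16.8833 tilt [-0.0003  0.    ] M [-0.04 -0.   -0.03]
```

```bash
python3 -m inch '{"claw":[0,0,0,0,0],"delta_pos":[[-0.001,0,0],[-0.001,0,0],[-0.0005,0,0],[0,0,0],[0,0,0]],"yaw":[0,0,0,0,0]}' >/dev/null; python3 w.py
```

```text
tip bay mm [-4.4  0.4  4.1] F bay [-0.6  0.5 -0.7] yaw 17.84 t 17.3 tilt [-0.0001  0.    ] M [ 0.04 -0.05 -0.01]
```

```bash
python3 -m inch '{"claw":[0,0,0,0,0],"delta_pos":[[-0.001,0,0],[-0.001,0,0],[-0.001,0,0],[0,0,0],[0,0,0]],"yaw":[0,0,0,0,0]}' >/dev/null; python3 w.py
```

```text
tip bay mm [-7.4  0.4  4.2] F bay [ 0.8  0.6 -1.7] yaw 17.84 t 17.7167 tilt [-0.  0.] M [-0.02 -0.07  0.01]
```

```bash
python3 -m inch '{"claw":[0,0,0,0,0],"delta_pos":[[-0.001,0,0],[-0.001,0,0],[-0.001,0,0],[0,0,0],[0,0,0]],"yaw":[0,0,0,0,0]}' >/dev/null; python3 w.py
```

```text
tip bay mm [-10.5   0.3   4.1] F bay [ 0.3  0.7 -0.4] yaw 17.83 t 18.1333 tilt [-0.0002  0.0001] M [ 0.01 -0.03  0.02]
```

```bash
python3 -m inch '{"claw":[0,0,0,0,0],"delta_pos":[[-0.001,0,0],[-0.001,0,0],[-0.0005,0,0],[0,0,0],[0,0,0]],"yaw":[0,0,0,0,0]}' >/dev/null; python3 w.py
```

```text
tip bay mm [-12.9   0.4   4.1] F bay [ 0.6  0.2 -1.7] yaw 17.83 t 18.55 tilt [-0.0001 -0.    ] M [-0.01 -0.04 -0.06]
```

```bash
python3 -m inch '{"claw":[0,0,0,0,0],"delta_pos":[[-0.001,0,0],[-0.001,0,0],[0,0,0],[0,0,0],[0,0,0]],"yaw":[0,0,0,0,0]}' >/dev/null; python3 w.py
```

```text
tip bay mm [-15.    0.4   4.1] F bay [-0.3  0.3 -0.6] yaw 17.83 t 18.9667 tilt [-0.0002  0.    ] M [-0.02  0.01  0.02]
```

```bash
python3 -m inch '{"claw":[0,0,0,0,0],"delta_pos":[[-0.001,0,0],[-0.0005,0,0],[0,0,0],[0,0,0],[0,0,0]],"yaw":[0,0,0,0,0]}' >/dev/null; python3 w.py
```

```text
tip bay mm [-16.4   0.3   4.1] F bay [ 0.3  0.3 -0.9] yaw 17.83 t 19.3833 tilt [-0.0001  0.    ] M [ 0.   -0.06  0.06]
```

```bash
python3 -m inch '{"claw":[0,0,0,0,0],"delta_pos":[[-0.001,0,0],[-0.0005,0,0],[0,0,0],[0,0,0],[0,0,0]],"yaw":[0,0,0,0,0]}' >/dev/null; python3 w.py
```

```text
tip bay mm [-17.7   0.4   4.2] F bay [0.4 0.4 0.2] yaw 17.84 t 19.8 tilt [ 0.0002 -0.    ] M [ 0.06 -0.14  0.04]
```

```bash
python3 -m inch '{"claw":[0,0,0,0,0],"delta_pos":[[-0.0007,0,0],[0,0,0],[0,0,0],[0,0,0],[0,0,0]],"yaw":[0,0,0,0,0]}' >/dev/null; python3 w.py
```

```text
tip bay mm [-18.4   0.4   4.2] F bay [ 1.6 -0.1  1. ] yaw 17.84 t 20.2167 tilt [ 0.0003 -0.    ] M [ 0.16 -0.42 -0.06]
```

```bash
python3 -m inch '{"claw":[0,0,0,0,0],"delta_pos":[[0,0,-0.0005],[-0.001,0,-0.00043],[-0.001,0,-0.00043],[-0.001,0,-0.00042],[0,0,0]],"yaw":[0,0,0,0,0]}' >/dev/null; python3 w.py
```

```text
tip bay mm [-22.    0.3   5.9] F bay [ 0.2 -0.3 -0.2] yaw 17.84 t 20.6333 tilt [-0.0005  0.0001] M [ 0.04 -0.16 -0.01]
```

```bash
python3 -m inch '{"claw":[0,0,0,0,0],"delta_pos":[[-0.001,0,-0.00042],[-0.001,0,-0.00043],[-0.001,0,-0.00042],[-0.001,0,-0.00042],[0,0,0]],"yaw":[0,0,0,0,0]}' >/dev/null; python3 w.py
```

```text
tip bay mm [-25.9   0.4   7.7] F bay [ 0.5 -0.6  0.7] yaw 17.84 t 21.05 tilt [-0.0003  0.    ] M [ 0.03 -0.08 -0.05]
```

```bash
python3 -m inch '{"claw":[0,0,0,0,0],"delta_pos":[[-0.001,0,-0.00052],[-0.001,0,-0.00045],[-0.001,0,-0.00043],[-0.001,0,-0.00043],[0,0,0]],"yaw":[0,0,0,0,0]}' >/dev/null; python3 w.py
```

```text
tip bay mm [-29.9   0.3   9.5] F bay [ 0.5  0.6 -1.1] yaw 17.84 t 21.4667 tilt [-0.0003  0.0001] M [ 0.    0.   -0.04]
```

```bash
python3 -m inch '{"claw":[0,0,0,0,0],"delta_pos":[[-0.001,0,-0.00045],[-0.001,0,-0.00042],[-0.001,0,-0.00043],[-0.001,0,-0.00043],[0,0,0]],"yaw":[0,0,0,0,0]}' >/dev/null; python3 w.py
```

```text
tip bay mm [-33.8   0.3  11.3] F bay [-1.4  0.2 -1.4] yaw 17.83 t 21.8833 tilt [-0.0002  0.    ] M [ 0.02 -0.01  0.02]
```

```bash
python3 -m inch '{"claw":[0,0,0,0,0],"delta_pos":[[-0.001,0,-0.00042],[-0.001,0,-0.00042],[-0.001,0,-0.00043],[-0.001,0,-0.00043],[0,0,0]],"yaw":[0,0,0,0,0]}' >/dev/null; python3 w.py
```

```text
tip bay mm [-37.8   0.4  13. ] F bay [ 1.1 -1.3 -0.3] yaw 17.83 t 22.3 tilt [-0.0002  0.    ] M [ 0.05 -0.03 -0.02]
```

```bash
python3 -m inch '{"claw":[0,0,0,0,0],"delta_pos":[[-0.001,0,-0.00042],[-0.001,0,-0.00042],[-0.001,0,-0.00043],[-0.001,0,-0.00043],[0,0,0]],"yaw":[0,0,0,0,0]}' >/dev/null; python3 w.py
python3 - <<'E'
from h import *
p=cam("wrist"); c=p["pixels"]; np.savez("w5.npz",**{k:p[k] for k in("z_map","intrinsics","origin","rotation","pixels")})
o=np.array([.632,.1424]);a=np.deg2rad(17.8);EX=np.array([np.cos(a),np.sin(a)]);EY=np.array([-EX[1],EX[0]])
print([(d["p"],d["rect"]) for d in r.spot_in(p,"ring_center")])
hsv=cv2.cvtColor(c,cv2.COLOR_BGR2HSV).astype(int)
vv,uu=np.mgrid[0:384,0:512]
l=proj(p,np.r_[o-.06*EX+.016*EY,.02]); q=proj(p,np.r_[o+.09*EX-.016*EY,.02]); print(l,q)
m=(uu>l[0])&(uu<q[0])&(vv>q[1])&(vv<l[1])
b=m&(hsv[...,0]>10)&(hsv[...,0]<32)&(hsv[...,1]>50)
ys,xs=np.nonzero(b); print(len(xs)); 
if len(xs):
    print(np.percentile(xs,[0,5,50,95,100]),np.percentile(ys,[0,5,50,95,100]))
    for v in np.percentile(ys,[5,50,95]): 
        w=pt(p,np.median(xs),v,.018)[:2]-o; print(w@EX,w@EY)
E
```

```text
tip bay mm [-41.8   0.3  14.6] F bay [ 1.1  0.6 -0.7] yaw 17.83 t 22.7167 tilt [-0.0002  0.    ] M [ 0.02 -0.06  0.  ]
[(0.86, [261.4, 118.9, 34.5, 34.4])]
(np.float64(241.6888175517994), np.float64(147.26796025510885)) (np.float64(284.45392453291396), np.float64(-70.03180908390732))
909
[242. 244. 266. 284. 284.] [ 65.   92.4 117.  136.  147. ]
-0.016299538185298494 -0.004111043945921959
-0.03544039213064862 -0.0042597960327792825
-0.050852839827256684 -0.004379573016867609
```

```bash
python3 -m inch '{"claw":[0,0,0,0,0],"delta_pos":[[-0.001,0,-0.00044],[-0.001,0,-0.00044],[-0.001,0,-0.00044],[-0.001,0,-0.00043],[0,0,0]],"yaw":[0,0,0,0,0]}' >/dev/null; python3 w.py
```

```text
tip bay mm [-45.8   0.3  16.4] F bay [-0.4  0.6 -0.9] yaw 17.83 t 23.2333 tilt [-0.0001  0.0001] M [ 0.03 -0.03  0.02]
```

```bash
python3 -m inch '{"claw":[0,0,0,0,0],"delta_pos":[[-0.001,0,-0.00045],[-0.001,0,-0.00045],[-0.001,0,-0.00044],[-0.001,0,-0.00043],[0,0,0]],"yaw":[0,0,0,0,0]}' >/dev/null; python3 w.py
```

```text
tip bay mm [-49.8   0.4  18.2] F bay [ 0.3 -0.7  0.1] yaw 17.84 t 23.65 tilt [-0.0002  0.    ] M [-0.01 -0.04 -0.03]
```

```bash
python3 -m inch '{"claw":[0,0,0,0,0],"delta_pos":[[-0.001,0,0],[-0.001,0,0],[-0.001,0,0],[-0.001,0,0],[0,0,0]],"yaw":[0,0,0,0,0]}' >/dev/null; python3 w.py
```

```text
tip bay mm [-53.9   0.3  18. ] F bay [-0.1  0.3 -1.4] yaw 17.83 t 24.0667 tilt [-0.0004  0.    ] M [ 0.02 -0.01 -0.03]
```

```bash
python3 -m inch '{"claw":[0,0,0,0,0],"delta_pos":[[-0.001,0,0],[-0.0015,0,0],[-0.0015,0,0],[-0.0015,0,0],[-0.0015,0,0]],"yaw":[0,0,0,0,0]}' >/dev/null; python3 w.py
```

```text
tip bay mm [-60.8   0.3  18.1] F bay [-0.4 -0.1 -0.9] yaw 17.83 t 24.4833 tilt [-0.0002  0.    ] M [ 0. -0. -0.]
```

```bash
python3 -m inch '{"claw":[0,0,0,0,0],"delta_pos":[[-0.002,0,0],[-0.002,0,0],[-0.002,0,0],[-0.002,0,0],[-0.002,0,0]],"yaw":[0,0,0,0,0]}' >/dev/null; python3 w.py
```

```text
tip bay mm [-70.8   0.4  18.1] F bay [ 0.3  0.2 -0.8] yaw 17.84 t 24.9 tilt [-0.0001  0.    ] M [ 0.03 -0.05  0.03]
```

```bash
python3 -m inch '{"claw":[0,0,0,0,0],"delta_pos":[[-0.002,0,0],[-0.002,0,0],[-0.002,0,0],[-0.002,0,0],[-0.002,0,0]],"yaw":[0,0,0,0,0]}' >/dev/null; python3 w.py
```

```text
tip bay mm [-80.8   0.3  18.1] F bay [-0.6 -0.6 -1.4] yaw 17.83 t 25.3167 tilt [-0.  0.] M [0.02 0.01 0.05]
```

```bash
python3 -m inch '{"claw":[0,0,0,0,0],"delta_pos":[[-0.002,0,0],[-0.002,0,0],[-0.002,0,0],[-0.002,0,0],[-0.002,0,0]],"yaw":[0,0,0,0,0]}' >/dev/null; python3 w.py
```

```text
tip bay mm [-90.7   0.3  18.1] F bay [-0.4  1.3 -0.4] yaw 17.83 t 25.7333 tilt [-0.  0.] M [-0.03 -0.01  0.  ]
```

```bash
python3 -m inch '{"claw":[0,0,0,0,0],"delta_pos":[[-0.002,0,0],[-0.002,0,0],[-0.002,0,0],[-0.002,0,0],[-0.002,0,0]],"yaw":[0,0,0,0,0]}' >/dev/null; python3 w.py
```

```text
tip bay mm [-100.7    0.3   18.1] F bay [ 0.  -0.5 -0.4] yaw 17.83 t 26.15 tilt [0. 0.] M [ 0.05 -0.06 -0.01]
```

```bash
python3 -m inch '{"claw":[0,0,0,0,0],"delta_pos":[[-0.002,0,0],[-0.002,0,0],[-0.002,0,0],[-0.002,0,0],[-0.002,0,0]],"yaw":[0,0,0,0,0]}' >/dev/null; python3 w.py
```

```text
tip bay mm [-110.8    0.3   18.1] F bay [ 0.4 -0.1 -1. ] yaw 17.84 t 26.5667 tilt [-0.0001  0.    ] M [-0.   -0.06 -0.02]
```

```bash
python3 -m inch '{"claw":[0,0,0,0,0],"delta_pos":[[-0.002,0,0],[-0.002,0,0],[-0.001,0,0],[-0.001,0,0],[0,0,0]],"yaw":[0,0,0,0,0]}' >/dev/null; python3 w.py
python3 - <<'E'
from h import *
p=cam("wrist"); np.savez("w6.npz",**{k:p[k] for k in("z_map","intrinsics","origin","rotation","pixels")})
o=np.array([.632,.1424]);a=np.deg2rad(17.8);EX=np.array([np.cos(a),np.sin(a)]);EY=np.array([-EX[1],EX[0]])
for d in r.spot_in(p,"ring_center"):
    q=pt(p,*d["rect"][:2],.0225)[:2]-o; print(d,q@EX,q@EY)
E
```

```text
tip bay mm [-116.7    0.3   18.1] F bay [ 0.2  0.8 -1.4] yaw 17.83 t 26.9833 tilt [-0.  0.] M [ 0.02 -0.03  0.02]
{'rect': [259.6, 117.8, 40.9, 34.1], 'p': 0.93} -0.11091357917164552 0.0009681277318817656
{'rect': [260.0, 221.3, 73.6, 196.7], 'p': 0.39} -0.20219213233883424 0.000472166336630423
```

```bash
python3 -m inch '{"claw":[0,0,0,0,0],"delta_pos":[[0.0015,0,0],[0.0015,0,0],[0,0,0],[0,0,-0.002],[0,0,-0.005]],"yaw":[0,0,0,0,0]}' >/dev/null; python3 w.py
python3 -m inch '{"claw":[0,0,0,0,0],"delta_pos":[[0,0,-0.01],[0,0,-0.02],[0,0,-0.03],[0,0,-0.03],[0,0,-0.03]],"yaw":[0,0,0,0,0]}' >/dev/null; python3 w.py
python3 -m inch '{"claw":[0,0,0,0,0],"delta_pos":[[0,0,-0.03],[0,0,0],[0,0,0],[0,0,0],[0,0,0]],"yaw":[0,0,0.9,0.9,0.88]}'
python3 - <<'E'
from h import *
p=cam("wrist")
o=np.array([.632,.1424]);a=np.deg2rad(17.8);EX=np.array([np.cos(a),np.sin(a)]);EY=np.array([-EX[1],EX[0]])
for d in r.spot_in(p,"ring_center"):
    q=pt(p,*d["rect"][:2],.0225)[:2]-o; print(d,q@EX,q@EY)
print(r.state()["tcp_pos"],r.state()["joint_pos"])
E
```

```text
tip bay mm [-114.     0.4   24.8] F bay [ 0.2 -0.3 -1.4] yaw 17.84 t 27.5 tilt [-0.0011 -0.0001] M [-0.03  0.04 -0.03]
tip bay mm [-114.2    0.5  146.7] F bay [ 1.4 -0.3 -1.5] yaw 17.84 t 27.9167 tilt [-0.0006 -0.0002] M [-0.03 -0.08 -0.04]
time_s: 28.33
tcp_pos: [0.4711, 0.091, 0.2904]
tool_rot: [[0.997, 0.073, 0.0], [0.073, -0.997, 0.0], [0.0, -0.0, -1.0]]
ft_force: [0.7, -0.3, -1.2]
opening: 0.272
grasp_force: 59.1
{'rect': [251.0, 115.8, 24.4, 21.8], 'p': 0.56} -0.11247123286978741 -0.0016801696332796258
[0.47109665 0.09109928 0.2901922 ] [-0.14460768  0.23901216 -0.20274858  2.06475132  0.06401832  0.84367804
 -1.87897004]
```

```bash
python3 -m inch '{"claw":[0,0,0,0,0],"delta_pos":[[-0.0016,0.02,0],[-0.0016,0.03,0],[-0.0016,0.035,0],[-0.0016,0.035,0],[-0.0016,0.035,0]],"yaw":[-0.04,0,0,0,0]}' >/dev/null
python3 -m inch '{"claw":[0,0,0,0,0],"delta_pos":[[-0.0016,0.035,0],[-0.0016,0.035,0],[-0.0016,0.035,0],[-0.0016,0.025,0],[-0.0016,0.0155,0]],"yaw":[0,0,0,0,0]}' >/dev/null
python3 -m inch '{"claw":[0,0,0,0,0],"delta_pos":[[0,0,0],[0,0,0],[0,0,0],[0,0,0],[0,0,0]],"yaw":[0,0,0,0,0]}'
```

```text
time_s: 29.68
tcp_pos: [0.4799, -0.2085, 0.2902]
tool_rot: [[0.997, 0.083, 0.0], [0.083, -0.997, 0.0], [0.0, -0.0, -1.0]]
ft_force: [-0.3, -0.1, -1.1]
opening: 0.275
grasp_force: 59.2
```

```bash
python3 -m inch '{"claw":[0,0,0,0,0],"delta_pos":[[-0.0029,0.0011,0],[0,0,0],[0,0,0.015],[0,0,0.015],[0,0,0.008]],"yaw":[0.07,0,0,0,0]}'
python3 -m inch '{"claw":[0,0,0,0,0],"delta_pos":[[0,0,0],[0,0,0],[0,0,0],[0,0,0],[0,0,0]],"yaw":[0,0,0,0,0]}'
```

```text
time_s: 30.1
tcp_pos: [0.4764, -0.2106, 0.251]
tool_rot: [[0.997, 0.075, -0.001], [0.075, -0.997, 0.0], [-0.001, -0.0, -1.0]]
ft_force: [0.5, 0.2, -1.9]
opening: 0.271
grasp_force: 59.2
time_s: 30.52
tcp_pos: [0.4772, -0.2111, 0.2528]
tool_rot: [[0.997, 0.075, 0.001], [0.075, -0.997, -0.0], [0.001, 0.0, -1.0]]
ft_force: [0.1, -0.9, -1.5]
opening: 0.272
grasp_force: 59.2
```

```bash
python3 -m inch '{"claw":[0,0,0,0,0],"delta_pos":[[0,-0.0012,0],[0,0,0.01],[0,0,0.02],[0,0,0.02],[0,0,0.015]],"yaw":[0,0,0,0,0]}'
python3 -m inch '{"claw":[0,0,0,0,0],"delta_pos":[[0,0,0.015],[0,0,0.015],[0,0,0.012],[0,0,0.005],[0,0,0.002]],"yaw":[0,0,0,0,0]}'
```

```text
time_s: 30.93
tcp_pos: [0.4763, -0.2096, 0.1855]
tool_rot: [[0.997, 0.075, -0.001], [0.075, -0.997, 0.0], [-0.001, -0.0, -1.0]]
ft_force: [0.3, -0.4, -1.2]
opening: 0.276
grasp_force: 59.2
time_s: 31.35
tcp_pos: [0.4763, -0.2096, 0.1369]
tool_rot: [[0.997, 0.075, -0.002], [0.075, -0.997, 0.001], [-0.002, -0.001, -1.0]]
ft_force: [-0.1, 0.1, 0.1]
opening: 0.269
grasp_force: 59.2
```

```bash
python3 -m inch '{"claw":[0,0,0,0,0],"delta_pos":[[0,0,0],[0,0,0.001],[0,0,0.001],[0,0,0],[0,0,0]],"yaw":[0,0,0,0,0]}'
```

```text
time_s: 31.77
tcp_pos: [0.477, -0.2099, 0.1365]
tool_rot: [[0.997, 0.075, 0.001], [0.075, -0.997, -0.0], [0.001, 0.0, -1.0]]
ft_force: [-0.6, 0.2, -1.4]
opening: 0.273
grasp_force: 59.2
```

Still 6.7 mm above seat; continue down gently until contact.

```bash
python3 -m inch '{"claw":[0,0,0,0,0],"delta_pos":[[0,0,0.002],[0,0,0.002],[0,0,0.001],[0,0,0.0005],[0,0,0]],"yaw":[0,0,0,0,0]}'
```

```text
time_s: 32.18
tcp_pos: [0.4767, -0.2097, 0.1304]
tool_rot: [[0.997, 0.075, -0.0], [0.075, -0.997, 0.0], [-0.0, -0.0, -1.0]]
ft_force: [-0.0, 0.6, -1.5]
opening: 0.279
grasp_force: 59.2
```

```bash
python3 -m inch '{"claw":[0,0,0,0,0],"delta_pos":[[0,0,0.0005],[0,0,0.0005],[0,0,0],[0,0,0],[0,0,0]],"yaw":[0,0,0,0,0]}'
```

```text
time_s: 32.6
tcp_pos: [0.4768, -0.2098, 0.1298]
tool_rot: [[0.997, 0.075, 0.0], [0.075, -0.997, -0.0], [0.0, 0.0, -1.0]]
ft_force: [-0.9, -0.0, 3.0]
opening: 0.273
grasp_force: 59.5
```

```bash
python3 -m inch '{"claw":[0.35,0.45,0.6,0.8,1],"delta_pos":[[0,0,0],[0,0,0],[0,0,0],[0,0,0],[0,0,0]],"yaw":[0,0,0,0,0]}' 20 >/dev/null
python3 -m inch '{"claw":[1,1,1,1,1],"delta_pos":[[0,0,0],[0,0,0],[0,0,0],[0,0,-0.002],[0,0,-0.01]],"yaw":[0,0,0,0,0]}'
python3 -m inch '{"claw":[1,1,1,1,1],"delta_pos":[[0,0,-0.02],[0,0,-0.03],[0,0,-0.035],[0,0,-0.035],[0,0,-0.035]],"yaw":[0,0,0,0,0]}' >/dev/null
python3 -m inch '{"claw":[1,1,1,1,1],"delta_pos":[[0,0,-0.02],[0,0,-0.02],[0,0,0],[0,0,0],[0,0,0]],"yaw":[0,0,0,0,0]}'
python3 - <<'E'
from h import *
p=cam("wrist"); t=r.read_camera("top")
c=t["pixels"]; c2=p["pixels"]
img=np.vstack([cv2.resize(c[110:290,130:410],(450,290),interpolation=3),cv2.resize(c2[60:260,120:400],(450,305),interpolation=3)])
cv2.imwrite("pics/fin.png",img)
q=r.read_camera("side")
o=np.array([.632,.1424]);a=np.deg2rad(17.8);EX=np.array([np.cos(a),np.sin(a)]);EY=np.array([-EX[1],EX[0]])
for n,k in(("side",q),("top",t),("wrist",p)):
    for d in r.spot_in(k,"ring_center")[:2]:
        w=pt(k,*d["rect"][:2],.0225)[:2]-o; print(n,d,w@EX,w@EY)
hsv=cv2.cvtColor(c2,cv2.COLOR_BGR2HSV)
m=(hsv[...,0]>4)&(hsv[...,0]<20)&(hsv[...,1]>170)&(hsv[...,2]>190); m[:60]=0;m[260:]=0
ys,xs=np.nonzero(m); W=np.array([pt(p,u,v,.17)[:2] for u,v in zip(xs,ys)],np.float32)*1000; print(cv2.minAreaRect(W),np.median([pt(p,u,v)[2] for u,v in zip(xs,ys)]))
E
```

```text
time_s: 33.43
tcp_pos: [0.4761, -0.2095, 0.1409]
tool_rot: [[0.997, 0.075, -0.002], [0.075, -0.997, 0.001], [-0.002, -0.001, -1.0]]
ft_force: [-0.6, -0.2, -0.0]
opening: 0.999
grasp_force: 0.0
time_s: 34.27
tcp_pos: [0.4763, -0.2096, 0.3365]
tool_rot: [[0.997, 0.075, -0.0], [0.075, -0.997, 0.0], [-0.0, -0.0, -1.0]]
ft_force: [-0.1, 0.6, 0.0]
opening: 0.999
grasp_force: 0.0
side {'rect': [271.6, 153.8, 17.1, 23.5], 'p': 0.7} -0.10800793672542792 -0.4855987502547867
side {'rect': [216.8, 239.9, 6.3, 4.0], 'p': 0.62} -0.11688541993925097 0.010116506921245577
wrist {'rect': [45.6, 100.7, 20.0, 20.3], 'p': 0.64} -0.1111097115591837 -0.002509463088402123
((476.3064270019531, -209.43106079101562), (21.671009063720703, 22.381147384643555), 4.323062419891357) 0.17003734673880944
```

View pics/fin.png

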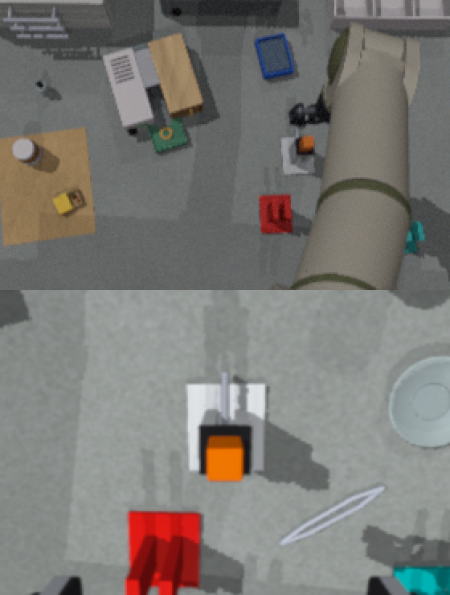

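The ring lies on the green pad at (166,133). The rod hangs upright in its aluminium rest at (225,455), at the same pose as at the start, and the gripper is clear.

```bash
python3 -c "
from workcell import r
print(r.hand_in())"
```

```text
the job is handed in; nothing more can be done
None
```

The ring lies on the green pad, fully clear of the gap, the rod hangs upright in its rest, and the job was handed in at about 34 s; the wrist force readings I took showed only a few newtons throughout.

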